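Weigh a brass candlestick on the spring-arm scale

TASK

Weigh the brass candlestick: stand it in the wire basket, then lift the basket by its handle and hang the handle on the two upturned prongs of the green scale's spring arm. Keep hold of the handle and lower it gently as the arm sinks, and let go only when the arm carries the weight and has come to rest, so that it neither drops nor hits its lower stop. The candlestick must end standing in the hanging basket; leave the other goods on the counter where they are.

Things in the scene. Friction and masses are not known exactly. Their poses are not given: they have to be found in the camera images.
- candlestick_mid (a point): Brass candlestick, 80 mm tall, loose, about 0.3 to 0.5 kg: round foot 76 mm across (6 mm thick, tapering in up to 20 mm above its underside), above that a straight round column 28 mm across up to the top. The point is on its axis, half-way up (40 mm above its underside); z up.
- basket: Open wire basket, 0.29 kg empty, 190 mm long (its x), 130 mm wide (its y), walls 60 mm high and 5 mm thick, floor 4 mm thick. A flat strap at the middle of each end rises to 98 mm and carries a pivot of the bail handle, 85 mm above the underside at y = 0. Origin at the centre of its underside, z up.
- handle (a point): Middle of the basket's bail handle: steel bar 12 mm thick, 206 mm long along this point's x, 75 mm from its pivots. The black grip tube round its middle (18 mm thick, 76 mm long) turns freely on it: grip there. At the start the bail leans on a stop, the bar 73 mm to the basket's -y side, 104 mm above its underside; pulled up it swings freely, and upright the bar is 160 mm above the underside.
- beam (a joint): Spring arm of the scale: turn of its two parallel links (240 mm pivot to pivot), rad. 0 = empty, up against its stop, links rising 0.20 rad towards the prongs; grows as the arm sinks; 0.55 = lower stop. Spring with preload and damper: the empty basket sinks it by less than 0.1, basket and candlestick by 0.2 to 0.45; each 1 N lowers the prongs about 17 mm.
- hanger: Hanger at the free end of the spring arm, kept level by its links: green plate, cross bar and two prongs of 10 mm round steel, 110 mm apart (centres), reaching out along this frame's x (level, away from the column), each bent into a V with its tip turned up. y runs from prong to prong, z up. Origin on the lower link's end pivot, 80 mm behind the V. The plate reaches 26 mm above the seat.
- seat (a point): Midway between the V bends of the two prongs: where the middle of the handle's bar comes to rest, the bar lying across both prongs along this point's y, either way round. The V catches 20 mm before and behind it. To clear the tips the bar must pass 27 mm higher, then comes straight down. About 315 mm above the counter while the arm is empty. 100 mm is clear between the prongs for fingers.
- vase_mid (a point): Bystander: white glazed vase 115 mm tall, 72 mm across, loose, to be left alone; the point is at its centre, 57 mm above its underside.
- mug_mid (a point): Bystander: blue mug 76 mm across, 85 mm tall, with a handle, loose, to be left alone; the point is at its centre, 42 mm above its underside.
- truck_mid (a point): Bystander: toy dump truck, red cab and yellow body, 150 x 68 x 74 mm, loose, to be left alone; the point is at its centre, 35 mm above its underside.
- bottle_mid (a point): Bystander: amber bottle 60 mm across, 170 mm tall, loose, to be left alone; the point is at its centre, 85 mm above its underside.
- jar_mid (a point): Bystander: green glass jar 76 mm across, 100 mm tall, loose, to be left alone; the point is at its centre, 50 mm above its underside.
Mind the look-alikes: they are no part of the job. What is meant by the part that bears candlestick_mid is not pink or red, and is the larger of those in its own colour.

How it is judged:
By the outcome, as a careful person would: the job done as asked, in the order asked, and still so for the second after the job is handed in, with the robot touching nothing.
It also fails if it takes over 67 s, if anything falls off the work surface, if the arm or the gripper's body presses on something with over 40 N, if the wrist force passes 120 N, or if a joint passes its speed limit or range.

ROBOT

A 6-joint arm with a two-finger parallel gripper is mounted at the origin on the work surface. World frame = base frame: x ahead of the robot, y to its left, z up, the work surface at z = 0. Lengths are in m, angles in rad, forces in N, time in s.
With the tool pointing down it reaches from about 0.25 to 0.85 m from the base axis. Payload 12.5 kg.
Tool frame: the origin (TCP) lies at the very end of the fingers, on their centre line; the grasp point (between the pads) lies 19 mm behind it; z points along the fingers, y is the line along which they close (so a half turn about z gives the same grasp; the last joint's range is limited). The gripper opens to 93 mm and grips with 3 to 60 N. Pads are 15 mm wide; open, the fingers measure 128 mm over their backs; the gripper's body (75 mm by 188 mm) begins 65 mm behind the grasp point.
Start: joints at [-1.268, 0.351, 1.652, -0, 1.139, -0.085], TCP at [0.208, -0.509, 0.219] pointing down, gripper open.
Joint ranges: [-2.75, 2.75], [-0.79, 2.1], [0.01, 2.65], [-1.57, 4.71], [0.07, 3.14], [-2.87, 2.87]. Speed limits (rad/s): [2.22, 2.22, 2.79, 3.14, 3.14, 3.14].

INTERFACE

Orientations are given as a unit quaternion [x, y, z, w].
In Python, from rig import ctrl, cams, order gives the robot as it stands.
- The arm moves only by the tool send_rows, never from a script. Its argument "commands" is a list of rows, each an object with "slide": the shift along the tool's x, y, z normalised to -1 to 1, where 1 is 20 cm, a list of three; "spin": the turn about the tool's z normalised to -1 to 1, where 1 is 0.5 rad. A call has 1 to 20 rows; each row is the pose to reach, as a shift and turn from the pose commanded when the call began, along the tool's axes at that moment; what a row does not reach only later rows make up. A row lasts 1/12 s, in which the tool goes at most 41.7 mm and 7.16 degrees, less where a joint would pass 70% of its speed; a pose out of reach is approached as far as the arm can. A call with a number of a shift or a turn outside -1 to 1 is refused whole. A call with a gripper value outside its range is refused whole. "hand" is the closure, from 0 (fully open) to 1 (shut), set as the call begins (left out, the last holds). The fingers move at their own pace and stop on an object; the grip force is fixed at half the most. Time passes only in rows, so rows that repeat a pose let the fingers close. It gives the time, the measured TCP pose, the force, the opening and the grip force at its end, in the units of the state.
- ctrl.sense(): the state, without advancing time (a new reading comes with each control period).
- cams.capture(name): name is "side" or "top" or "wrist"; returns the picture (480x640x3 uint8, blue, green, red); there is no depth.
- cams.camera_params(name): a dict with "fx", "fy", "cx", "cy" (pixels), "xyz" and "orientation" of the camera in the world; the wrist camera has in their place "T_tool_cam" (4x4, takes a point from camera to tool coordinates, whose origin is the TCP and whose axes are the flange's). Camera axes: x right, y down, z forward; pixel columns grow to the right and rows downward; lengths in m; the calibration is good to about 2 mm. The wrist camera is an equidistant fisheye: a pixel r from the principal point sees the ray r / f radians off the axis. A picture is of the moment at which its call begins: read the wrist's pose just before it. camera_params takes no time and is no camera call.
- order.close_job(): hands the job in; it is judged then, once.
The state is a dict: "time": time; "qpos": joint angles; "qvel": joint speeds; "effort": joint torques, N m; "tool_pos": TCP position; "orientation": TCP orientation; "ft_force": force on the tool from outside, world axes, zero at the start; "ft_torque": the same for the moment, N m; "gripper_width": finger opening in m; "grip_force": force on a finger pad.
Only numpy, scipy, OpenCV 4.12 (cv2) and the standard library are available. Lean on these libraries where they do the work, as an engineer would, in place of code of your own. Each camera call takes 0.05 s, during which the arm holds its last target. There are 200 camera calls.

## Working session

There is one attempt and no reset: what is moved stays moved. The work goes in short steps, Python scripts to look and compute and a tool call to move; the robot and the scene stay as the last step left them, time stands still between calls to the robot, and variables do not carry over. Pictures are saved under pics/ and viewed, at most 10 in all, crops included, and the job is handed in when it is done.

Besides the shell and the picture viewer there is one more tool, called after "Call:" as name([rows], argument=value, ...), one row to a line, values as JSON. send_rows: Moves the arm, as the interface text tells. Its arguments: {"type":"object","properties":{"commands":{"type":"array"},"hand":{"type":"number"}},"required":["commands"]}

```bash
ls; mkdir -p pics; python3 - <<'E'
from rig import ctrl,cams,order
import cv2
s=ctrl.sense();print(s)
for n in("side","top","wrist"):
    p=cams.camera_params(n);print(n,p)
    cv2.imwrite(f"pics/{n}0.png",cams.capture(n))
E
```

```text
pics
{'time': 0.0, 'qpos': array([-1.26761178e+00,  3.51234852e-01,  1.65238216e+00, -1.35038602e-05,
        1.13910837e+00, -8.45742993e-02]), 'qvel': array([ 0.0021197 , -0.00028051,  0.00025318, -0.00011586, -0.0002861 ,
        0.00012504]), 'effort': array([ 2.56092244e-03, -4.97311449e+01, -2.85254180e+01,  6.99570123e-02,
        2.56789889e-02, -1.24790304e-04]), 'tool_pos': array([ 0.2078986 , -0.50884025,  0.21811813]), 'orientation': array([ 9.81263482e-01,  1.92669817e-01, -6.78779381e-05, -5.62318189e-04]), 'ft_force': array([-0.95170046, -0.06237653,  0.14726031]), 'ft_torque': array([-0.01999777,  0.00547902, -0.06172495]), 'grip_force': 0.0, 'gripper_width': 0.09289092534129417}
side {'fx': 620.8449907712252, 'fy': 620.8449907712252, 'cx': 322.3593717495298, 'cy': 246.4449874004997, 'xyz': array([ 0.25772111, -1.08065549,  1.17977838]), 'orientation': array([ 0.9001951 , -0.09766347,  0.05728922, -0.4205099 ])}
top {'fx': 444.60498633062025, 'fy': 444.60498633062025, 'cx': 321.205515418052, 'cy': 240.81150356098036, 'xyz': array([0.40863467, 0.06408526, 1.3775886 ]), 'orientation': array([ 0.71315635, -0.6990092 ,  0.03625034, -0.03847181])}
wrist {'fx': 371.64829954431775, 'fy': 371.64829954431775, 'cx': 315.3846060712592, 'cy': 239.7826333597927, 'T_tool_cam': array([[-1.00936452e-03, -9.65475410e-01, -2.60492253e-01,
         7.10885551e-02],
       [ 9.99999443e-01, -8.94449321e-04, -5.59690843e-04,
        -6.27753911e-04],
       [ 3.07370628e-04, -2.60492673e-01,  9.65475775e-01,
        -1.66477941e-01],
       [ 0.00000000e+00,  0.00000000e+00,  0.00000000e+00,
         1.00000000e+00]])}
```

View pics/top0.png

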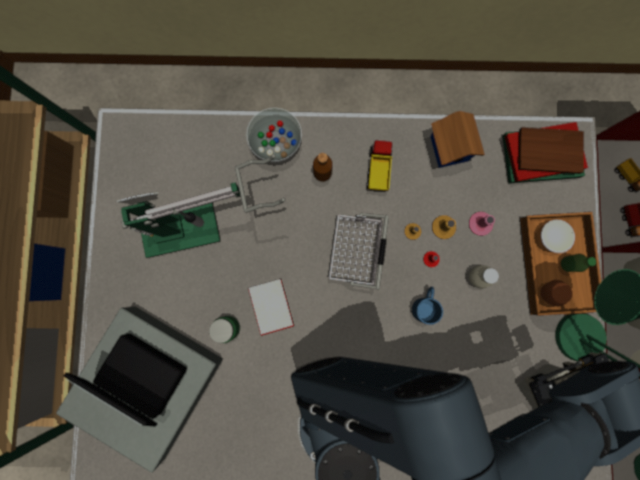

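View pics/side0.png

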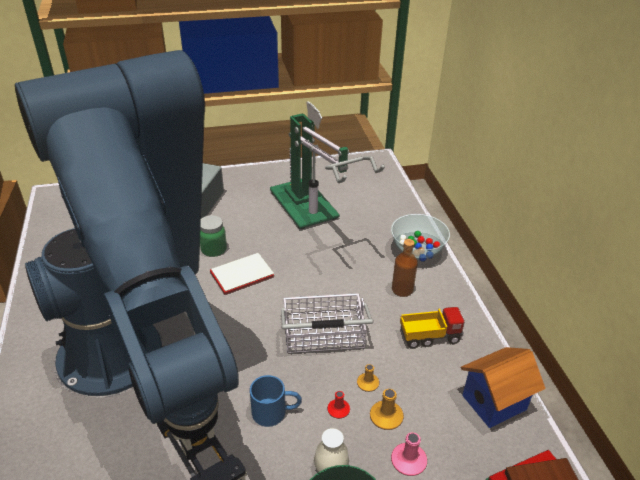

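The top view shows the candidates: small yellow (412,231), larger yellow (445,226), pink (482,223) and red (431,259). The larger yellow is neither pink nor red and is the bigger of its colour, so it fits. The basket is at about (357,250) with its handle on the right at (383,251), and the prongs are around (265,195).

```bash
cat > h.py <<'E'
import numpy as np,cv2
from scipy.spatial.transform import Rotation as R
from rig import ctrl,cams,order
def ray(n,u,v,s=None):
    p=cams.camera_params(n)
    a=np.array([(u-p['cx'])/p['fx'],(v-p['cy'])/p['fy']])
    if n=='wrist':
        t=np.hypot(*a);d=np.r_[a/max(t,1e-9)*np.sin(t),np.cos(t)]
        T=p['T_tool_cam'];Q=R.from_quat(s['orientation']).as_matrix()
        return s['tool_pos']+Q@T[:3,3],Q@T[:3,:3]@d
    d=np.r_[a,1];return p['xyz'],R.from_quat(p['orientation']).as_matrix()@(d/np.linalg.norm(d))
def plane(n,u,v,z,s=None):
    o,d=ray(n,u,v,s);return o+d*(z-o[2])/d[2]
def tri(*rs):
    A=0;b=0
    for o,d in rs:
        P=np.eye(3)-np.outer(d,d);A=A+P;b=b+P@o
    x=np.linalg.solve(A,b);return x,[np.linalg.norm((np.eye(3)-np.outer(d,d))@(x-o)) for o,d in rs]
def toolshift(s,w):  # world vector -> slide units
    return R.from_quat(s['orientation']).inv().apply(w)/0.2
def blobs(im,lo,hi,amin=40):
    h=cv2.cvtColor(im,cv2.COLOR_BGR2HSV);m=cv2.inRange(h,lo,hi)
    n,l,st,c=cv2.connectedComponentsWithStats(m)
    return [(st[i].tolist(),c[i].round(1).tolist()) for i in range(1,n) if st[i,4]>=amin]
E
python3 - <<'E'
from h import *
t=cv2.imread('pics/top0.png');s=cv2.imread('pics/side0.png')
print('yel',blobs(t,(12,120,90),(32,255,255)));print('yelside',blobs(s,(12,120,90),(32,255,255)))
print('black',[b for b in blobs(t,(0,0,0),(180,255,40),60) if 370<b[1][0]<395])
r=lambda im,x,y,w,h:cv2.resize(im[y:y+h,x:x+w],(400,300),interpolation=cv2.INTER_CUBIC)
o=np.vstack([np.hstack([r(t,220,145,80,60+0),r(s,300,130,100,75)]),np.hstack([r(t,395,190,120,90),r(t,310,195,100,75)])])
cv2.imwrite('pics/crop1.png',o)
E
```

```text
yel [([0, 102, 42, 50, 496], [22.1, 111.0]), ([432, 111, 52, 53, 1817], [456.7, 136.1]), ([54, 132, 34, 25, 250], [74.3, 137.9]), ([317, 154, 11, 9, 70], [322.4, 157.6]), ([369, 155, 23, 36, 683], [379.8, 172.7]), ([527, 212, 74, 71, 938], [549.8, 241.9]), ([432, 216, 24, 23, 331], [443.0, 227.5]), ([553, 217, 34, 39, 488], [576.7, 235.1]), ([405, 223, 16, 17, 163], [412.1, 231.4]), ([564, 269, 29, 40, 777], [580.1, 290.5]), ([8, 278, 13, 113, 169], [14.4, 335.6]), ([536, 295, 25, 17, 104], [544.2, 305.9]), ([538, 311, 32, 4, 63], [553.7, 312.9]), ([575, 310, 21, 3, 47], [585.3, 311.0]), ([39, 417, 16, 8, 85], [46.2, 420.7]), ([6, 440, 5, 11, 40], [7.7, 446.2])]
yelside [([37, 0, 363, 106, 13883], [269.9, 39.6]), ([149, 25, 12, 11, 49], [156.3, 29.8]), ([65, 32, 63, 40, 1366], [92.4, 52.5]), ([145, 36, 19, 18, 228], [154.9, 44.9]), ([128, 39, 17, 18, 149], [136.2, 48.3]), ([315, 114, 69, 37, 1652], [349.7, 131.5]), ([203, 120, 87, 45, 3190], [246.2, 142.3]), ([315, 138, 21, 16, 97], [324.5, 146.8]), ([0, 180, 17, 36, 283], [5.7, 192.9]), ([396, 239, 21, 42, 423], [406.2, 259.6]), ([0, 285, 6, 17, 64], [1.8, 295.0]), ([400, 308, 48, 33, 1148], [423.6, 324.8]), ([461, 348, 84, 63, 2861], [509.5, 374.8]), ([357, 365, 22, 26, 359], [367.8, 380.3]), ([370, 390, 34, 40, 845], [386.5, 412.8])]
black [([378, 239, 8, 25, 124], [381.4, 251.5]), ([366, 466, 10, 14, 105], [370.9, 473.8])]
```

View pics/crop1.png

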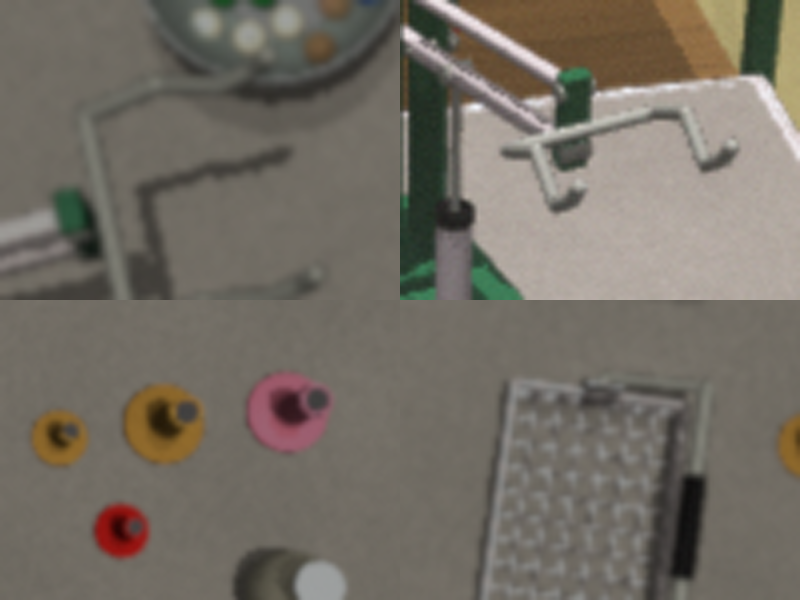

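The crop confirms the target is the larger brass one, with its foot centred at top pixel (444,227). In the side view the V bends are at about (341,181) and (377,170.5), and in the top view the prong tips are near (274,155) and (283,199).

```bash
python3 - <<'E'
from h import *
np.set_printoptions(precision=4,suppress=True)
print('candle',plane('top',443.9,227.2,.004), 'side foot',plane('side',387,414,.004))
V1=plane('side',340.75,180.75,.304);V2=plane('side',377,170.5,.304)
print('V',V1,V2,np.linalg.norm(V1-V2),(V1+V2)/2)
print('tips top@.327',plane('top',274,155,.327),plane('top',283,199,.327))
def proj(n,X):
    p=cams.camera_params(n);c=R.from_quat(p['orientation']).inv().apply(X-p['xyz']);return c[0]/c[2]*p['fx']+p['cx'],c[1]/c[2]*p['fy']+p['cy']
print('V in top',proj('top',V1),proj('top',V2))
print('tri tips',tri(ray('top',274,155),ray('side',383.2,166.5)),tri(ray('top',283,199),ray('side',344.7,176.5)))
print('crossbar corners',plane('top',237.6,167.4,.33),plane('top',246,212,.33))
print('basket corners',[plane('top',*q,.06)[:2] for q in((338,215),(385,219),(330,282),(378,287))])
print('grip top',plane('top',381.4,251.5,.104),'tri',tri(ray('top',381.4,251.5),ray('side',328,323.5)))
for n,u,v,z in(('bottle',322,158,.17),('mug',428,313,.085),('vase',490,275,.115),('smallY',413,231,0),('pink',481,224,0),('red',431,259,0),('truck',380,165,.06),('bowl',273,136,.07),('jar',223,329,.1)):print(n,plane('top',u,v,z)[:2])
E
```

```text
candle [ 0.6046 -0.3114  0.004 ] side foot [ 0.6088 -0.3107  0.004 ]
V [0.6151 0.1841 0.304 ] [0.7192 0.2121 0.304 ] 0.10781696431868708 [0.6672 0.1981 0.304 ]
tips top@.327 [0.7271 0.1873 0.327 ] [0.6192 0.1622 0.327 ]
V in top (np.float64(274.86743483037344), np.float64(202.32830050333246)) (np.float64(264.89375807023237), np.float64(160.68560404673119))
tri tips (array([0.7258, 0.1868, 0.3312]), [np.float64(3.2431373730006396e-05), np.float64(3.243137372992411e-05)]) (array([0.6184, 0.1619, 0.3307]), [np.float64(1.405700755827895e-05), np.float64(1.4057007558271767e-05)])
crossbar corners [0.6938 0.2738 0.33  ] [0.5853 0.2494 0.33  ]
basket corners [array([0.6272, 0.0209]), array([ 0.6179, -0.1201]), array([0.4267, 0.0412]), array([ 0.4149, -0.1004])]
grip top [ 0.5163 -0.104   0.104 ] tri (array([ 0.5177, -0.1044,  0.1026]), [np.float64(0.0013003339343122908), np.float64(0.001300333934312194)])
bottle [0.7688 0.0716]
mug [ 0.3434 -0.2414]
vase [ 0.4548 -0.4102]
smallY [ 0.5913 -0.216 ]
pink [ 0.6176 -0.4285]
red [ 0.5048 -0.2716]
truck [ 0.7832 -0.1041]
bowl [0.8642 0.2223]
jar [0.2876 0.3424]
```

Call:
send_rows([
  {"slide": [0.15,0,0],"spin": 0.2},
  {"slide": [0.35,0,0],"spin": 0.4},
  {"slide": [0.55,0,0],"spin": 0.6},
  {"slide": [0.75,0,0],"spin": 0.8},
  {"slide": [0.95,0,0],"spin": 0.97},
  {"slide": [1,0,0],"spin": 0.97},
  {"slide": [1,0,0],"spin": 0.97},
], hand=0)

```text
time: 0.73
tool_pos: [0.3952, -0.4321, 0.2182]
orientation: [0.999, -0.047, -0.0, -0.0]
ft_force: [-1.4, -0.5, -0.2]
gripper_width: 0.0932
grip_force: 0.0
```

```bash
cat >> h.py <<'E'
def go(x,y,z,yaw=None):
    s=ctrl.sense();m=R.from_quat(s['orientation']).as_matrix();c=np.degrees(np.arctan2(m[1,0],m[0,0]))
    print('t',round(s['time'],2),'tcp',s['tool_pos'].round(4),'yaw',c.round(2),'F',s['ft_force'].round(1),'w',round(s['gripper_width'],4),'g',round(s['grip_force'],1))
    print('slide',toolshift(s,np.array([x,y,z])-s['tool_pos']).round(3),'spin',None if yaw is None else round(-np.radians(yaw-c)/.5,3))
E
python3 -c "
from h import *
go(.606,-.311,.14,-5.7)"
```

```text
t 0.73 tcp [ 0.3952 -0.4321  0.2182] yaw -5.35 F [-1.4 -0.5 -0.2] w 0.0932 g 0.0
slide [ 0.993 -0.701  0.391] spin 0.012
```

Call:
send_rows([
  {"slide": [0.2,-0.14,0.05],"spin": 0},
  {"slide": [0.4,-0.28,0.1],"spin": 0},
  {"slide": [0.6,-0.42,0.15],"spin": 0},
  {"slide": [0.8,-0.56,0.2],"spin": 0.01},
  {"slide": [0.95,-0.67,0.25],"spin": 0.01},
  {"slide": [0.99,-0.7,0.29],"spin": 0.01},
  {"slide": [0.99,-0.7,0.29],"spin": 0.01},
  {"slide": [0.99,-0.7,0.29],"spin": 0.01},
])

```text
time: 1.4
tool_pos: [0.6035, -0.313, 0.1591]
orientation: [0.999, -0.05, -0.001, -0.0]
ft_force: [0.3, -0.6, 0.3]
gripper_width: 0.0927
grip_force: 0.0
```

```bash
python3 - <<'E'
from h import *
s=ctrl.sense();im=cams.capture('wrist');cv2.imwrite('pics/w1.png',im)
for b in blobs(im,(12,120,60),(32,255,255),100):print(b)
go(.606,-.311,.043,-5.7)
E
```

```text
([25, 17, 76, 127, 7984], [64.0, 80.8])
([548, 156, 92, 141, 8465], [583.3, 222.5])
([271, 178, 84, 84, 4637], [312.7, 214.9])
([183, 219, 55, 56, 2169], [211.1, 245.1])
([97, 317, 32, 62, 954], [109.7, 347.2])
([503, 317, 32, 62, 954], [521.1, 347.1])
([284, 371, 333, 63, 6632], [452.7, 410.3])
t 1.45 tcp [ 0.6029 -0.3141  0.1601] yaw -5.8 F [0.5 0.2 0.1] w 0.0932 g 0.0
slide [ 0.015 -0.017  0.585] spin -0.004
```

View pics/w1.png

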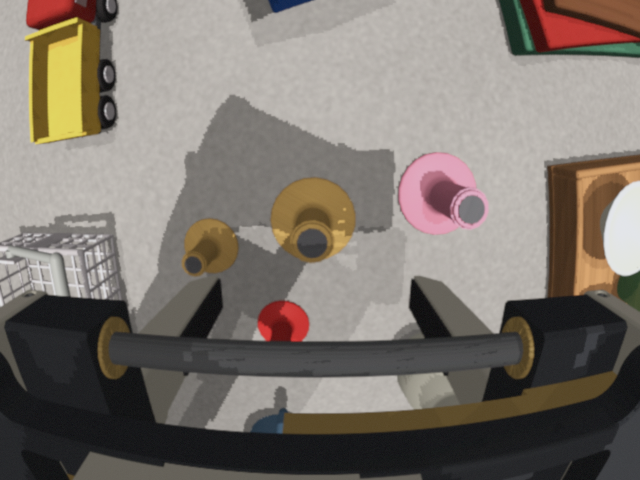

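The wrist view shows the brass foot centred at about (313,219), with the column top at about (312.5,243).

```bash
python3 - <<'E'
from h import *
s=ctrl.sense()
a=plane('wrist',313,219,.004,s);b=plane('wrist',312.5,242.5,.08,s);print(a,b)
c=(a+b)/2
go(c[0],c[1],.045,-5.7)
E
```

```text
[ 0.60584333 -0.31200242  0.004     ] [ 0.60542457 -0.31209548  0.08      ]
t 1.45 tcp [ 0.6029 -0.3141  0.1601] yaw -5.8 F [0.5 0.2 0.1] w 0.0932 g 0.0
slide [ 0.013 -0.011  0.575] spin -0.004
```

Call:
send_rows([
  {"slide": [0.013,-0.011,0.1]},
  {"slide": [0.013,-0.011,0.25]},
  {"slide": [0.013,-0.011,0.4]},
  {"slide": [0.013,-0.011,0.5]},
  {"slide": [0.013,-0.011,0.575]},
  {"slide": [0.013,-0.011,0.575]},
  {"slide": [0.013,-0.011,0.575]},
])

```text
$.commands[0]: bad value
```

Call:
send_rows([
  {"slide": [0,0,0]},
  {"slide": [0,0,0]},
  {"slide": [0,0,0]},
  {"slide": [0,0,0]},
  {"slide": [0,0,0]},
  {"slide": [0,0,0]},
  {"slide": [0,0,0]},
  {"slide": [0,0,0]},
], hand=1)

```text
$.commands[0]: bad value
```

Call:
send_rows([
  {"slide": [0.013,-0.011,0.1],"spin": 0},
  {"slide": [0.013,-0.011,0.25],"spin": 0},
  {"slide": [0.013,-0.011,0.4],"spin": 0},
  {"slide": [0.013,-0.011,0.5],"spin": 0},
  {"slide": [0.013,-0.011,0.575],"spin": 0},
  {"slide": [0.013,-0.011,0.575],"spin": 0},
  {"slide": [0.013,-0.011,0.575],"spin": 0},
])

```text
time: 2.03
tool_pos: [0.6061, -0.3126, 0.0463]
orientation: [0.999, -0.052, 0.0, 0.0]
ft_force: [0.6, -0.3, 0.9]
gripper_width: 0.0932
grip_force: 0.0
```

Call:
send_rows([
  {"slide": [0,0,0],"spin": 0},
  {"slide": [0,0,0],"spin": 0},
  {"slide": [0,0,0],"spin": 0},
  {"slide": [0,0,0],"spin": 0},
  {"slide": [0,0,0],"spin": 0},
  {"slide": [0,0,0],"spin": 0},
  {"slide": [0,0,0],"spin": 0},
  {"slide": [0,0,0],"spin": 0},
], hand=1)

```text
time: 2.7
tool_pos: [0.6066, -0.3114, 0.0456]
orientation: [0.999, -0.051, -0.0, -0.0]
ft_force: [-0.3, 0.3, 0.2]
gripper_width: 0.0441
grip_force: 0.0
```

Call:
send_rows([
  {"slide": [0,0,0],"spin": 0},
  {"slide": [0,0,0],"spin": 0},
  {"slide": [0,0,0],"spin": 0},
  {"slide": [0,0,0],"spin": 0},
  {"slide": [0,0,0],"spin": 0},
  {"slide": [0,0,0],"spin": 0},
])

```text
time: 3.2
tool_pos: [0.6066, -0.3113, 0.0456]
orientation: [0.999, -0.051, -0.0, -0.0]
ft_force: [1.1, 1.8, -0.1]
gripper_width: 0.0275
grip_force: 30.0
```

```bash
python3 -c "
from h import *
go(.522,-.033,.17,-5.7)"
```

```text
t 3.2 tcp [ 0.6066 -0.3113  0.0456] yaw -5.85 F [ 1.1  1.8 -0.1] w 0.0275 g 30.0
slide [-0.563 -1.341 -0.622] spin -0.005
```

Call:
send_rows([
  {"slide": [0,0,-0.08],"spin": 0},
  {"slide": [0,0,-0.22],"spin": 0},
  {"slide": [0,0,-0.38],"spin": 0},
  {"slide": [0,-0.02,-0.54],"spin": 0},
  {"slide": [-0.02,-0.08,-0.68],"spin": 0},
  {"slide": [-0.06,-0.2,-0.76],"spin": 0},
  {"slide": [-0.14,-0.35,-0.78],"spin": 0},
  {"slide": [-0.21,-0.5,-0.78],"spin": 0},
  {"slide": [-0.28,-0.67,-0.78],"spin": 0},
  {"slide": [-0.35,-0.82,-0.78],"spin": 0},
  {"slide": [-0.41,-0.95,-0.78],"spin": 0},
  {"slide": [-0.42,-1.0,-0.78],"spin": 0},
  {"slide": [-0.42,-1.0,-0.78],"spin": 0},
])

```text
time: 4.28
tool_pos: [0.5429, -0.102, 0.2016]
orientation: [0.999, -0.05, -0.0, -0.0]
ft_force: [1.1, 0.2, -2.2]
gripper_width: 0.0273
grip_force: 30.0
```

```bash
python3 - <<'E'
from h import *
cv2.imwrite('pics/s2.png',cams.capture('side'));t=cams.capture('top')
s=ctrl.sense();w=cams.capture('wrist')
b=cv2.resize(t[200:300,310:410],(400,400),interpolation=cv2.INTER_CUBIC);w=cv2.resize(w,(400,300));
cv2.imwrite('pics/c2.png',np.hstack([b,cv2.copyMakeBorder(w,0,100,0,0,0)]))
go(.522,-.033,.055,-5.7)
E
```

```text
t 4.43 tcp [ 0.5438 -0.1048  0.2015] yaw -5.87 F [ 0.4 -0.9 -2. ] w 0.0276 g 30.0
slide [-0.145 -0.346  0.733] spin -0.006
```

View pics/c2.png

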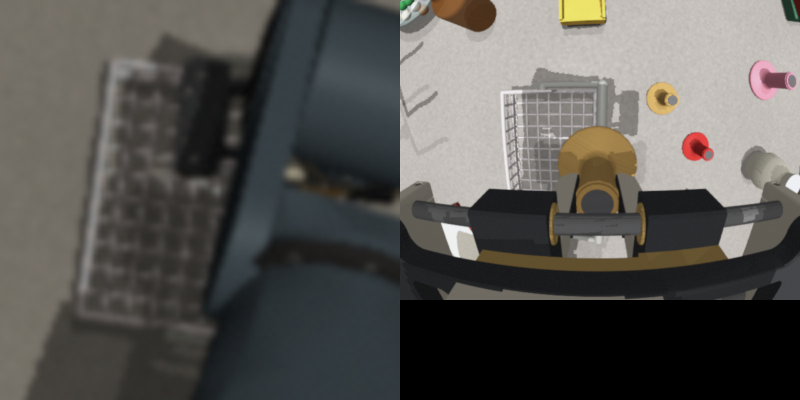

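The wrist view shows the basket's far rim corners at about (163,146) and (315,141), with the candlestick held upright.

```bash
python3 - <<'E'
from h import *
s=ctrl.sense()
a=plane('wrist',165,147,.06,s);b=plane('wrist',316,142,.06,s);print(a,b,np.linalg.norm(a-b))
x=np.array([np.cos(-.1),np.sin(-.1)]);y=np.array([-x[1],x[0]])
print('c from far end',(a+b)[:2]/2-.093*x)
p=[plane('top',337.3,215.7,.06)[:2],plane('top',330.3,280,.06)[:2]];print(p,np.degrees(np.arctan2(*(p[0]-p[1])[::-1])),'c left',(p[0]+p[1])/2-.063*y)
print('c from grip',np.array([.517,-.104])+.073*y)
E
```

```text
[0.62792977 0.01764997 0.06      ] [ 0.61414756 -0.11239652  0.06      ] 0.13077476424765064
c from far end [ 0.52850328 -0.03808876]
[array([0.62505706, 0.02292729]), array([0.43261448, 0.04045337])] -5.20367172997496 c left [ 0.52254627 -0.03099493]
c from grip [ 0.52428784 -0.0313647 ]
```

Call:
send_rows([
  {"slide": [-0.04,-0.1,0],"spin": 0},
  {"slide": [-0.09,-0.22,0.0],"spin": 0},
  {"slide": [-0.135,-0.33,0.02],"spin": 0},
  {"slide": [-0.135,-0.347,0.1],"spin": 0},
  {"slide": [-0.135,-0.347,0.22],"spin": 0},
  {"slide": [-0.135,-0.347,0.36],"spin": 0},
  {"slide": [-0.135,-0.347,0.5],"spin": 0},
  {"slide": [-0.135,-0.347,0.6],"spin": 0},
  {"slide": [-0.135,-0.347,0.68],"spin": 0},
  {"slide": [-0.135,-0.347,0.72],"spin": 0},
  {"slide": [-0.135,-0.347,0.735],"spin": 0},
  {"slide": [-0.135,-0.347,0.745],"spin": 0},
  {"slide": [-0.135,-0.347,0.75],"spin": 0},
  {"slide": [-0.135,-0.347,0.75],"spin": 0},
])

```text
time: 5.6
tool_pos: [0.5242, -0.0324, 0.0523]
orientation: [0.999, -0.051, 0.001, 0.0]
ft_force: [-0.1, -0.8, -3.1]
gripper_width: 0.0272
grip_force: 30.0
```

```bash
python3 - <<'E'
from h import *
s=ctrl.sense();w=cams.capture('wrist');cv2.imwrite('pics/w3.png',w)
go(.524,-.033,.050,-5.7)
E
```

```text
t 5.65 tcp [ 0.5242 -0.0323  0.0524] yaw -5.86 F [ 0.7  0.6 -3.3] w 0.0275 g 30.0
slide [-0.001  0.003  0.012] spin -0.006
```

View pics/w3.png

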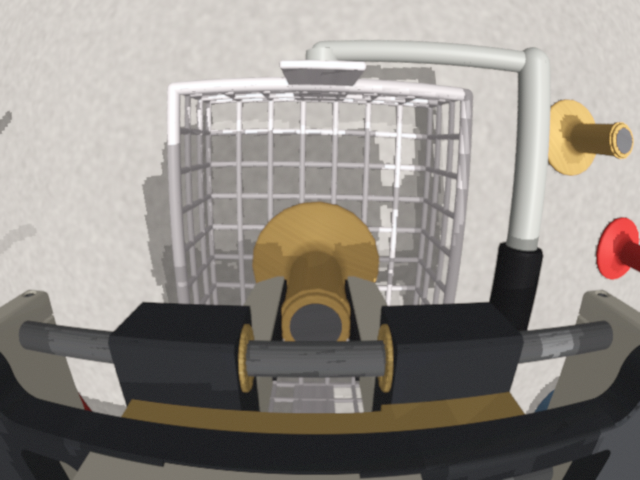

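The candlestick is standing between the basket walls. The strap centre at u≈323 against the column at 315 means the basket centre is about 2.5 mm to +tool y. I'll correct that, set it down and open partway, since fully open fingers would hit the walls.

Call:
send_rows([
  {"slide": [0,0.006,0],"spin": 0},
  {"slide": [0,0.012,0.003],"spin": 0},
  {"slide": [0,0.012,0.006],"spin": 0},
  {"slide": [0,0.012,0.012],"spin": 0},
  {"slide": [0,0.012,0.012],"spin": 0},
  {"slide": [0,0.012,0.012],"spin": 0},
])

```text
time: 6.15
tool_pos: [0.5236, -0.0346, 0.0495]
orientation: [0.999, -0.051, 0.0, 0.0]
ft_force: [-2.4, -1.9, 1.9]
gripper_width: 0.0274
grip_force: 30.0
```

Call:
send_rows([
  {"slide": [0,0,0],"spin": 0},
  {"slide": [0,0,0],"spin": 0},
  {"slide": [0,0,0],"spin": 0},
  {"slide": [0,0,0],"spin": 0},
  {"slide": [0,0,0],"spin": 0},
], hand=0.5)

```text
time: 6.57
tool_pos: [0.5235, -0.0345, 0.0492]
orientation: [0.999, -0.051, 0.0, -0.0]
ft_force: [0.0, 0.2, -0.3]
gripper_width: 0.0461
grip_force: 0.0
```

Call:
send_rows([
  {"slide": [0,0,-0.06],"spin": 0},
  {"slide": [0,0,-0.18],"spin": 0},
  {"slide": [0,0,-0.34],"spin": 0},
  {"slide": [0,0,-0.48],"spin": 0},
  {"slide": [0,0.05,-0.58],"spin": 0},
  {"slide": [0,0.15,-0.6],"spin": 0},
  {"slide": [0,0.25,-0.6],"spin": 0},
  {"slide": [0,0.33,-0.6],"spin": 0},
  {"slide": [0,0.36,-0.6],"spin": 0},
  {"slide": [0,0.36,-0.6],"spin": 0},
  {"slide": [0,0.36,-0.6],"spin": 0},
])

```text
time: 7.48
tool_pos: [0.516, -0.1058, 0.1691]
orientation: [0.999, -0.051, -0.0, -0.0]
ft_force: [0.5, -0.1, -0.8]
gripper_width: 0.0466
grip_force: 0.0
```

```bash
python3 - <<'E'
from h import *
s=ctrl.sense();w=cams.capture('wrist');cv2.imwrite('pics/w4.png',w)
print(plane('wrist',521,243,.113,s))
go(.5165,-.1055,.086,-5.7)
E
```

```text
[ 0.50972582 -0.24842415  0.113     ]
t 7.53 tcp [ 0.5161 -0.1055  0.1691] yaw -5.85 F [-0.2  0.5  0.1] w 0.0468 g 0.0
slide [ 0.002 -0.     0.415] spin -0.005
```

View pics/w4.png

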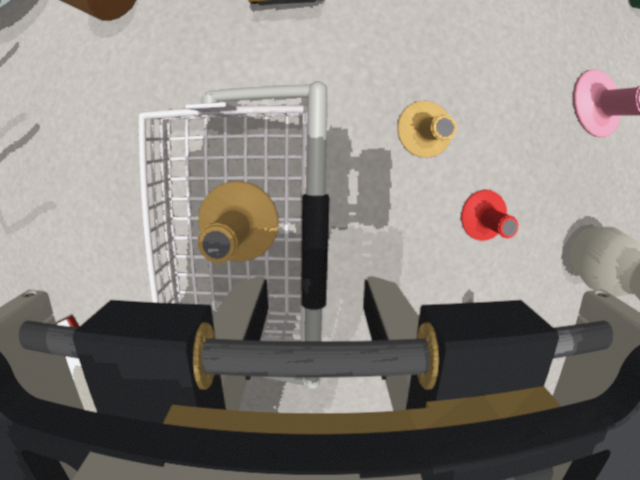

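The candlestick is standing freely in the basket. The black tube runs from (315,195) to (314,307), centred laterally between the fingers.

```bash
python3 - <<'E'
from h import *
s=ctrl.sense()
a=plane('wrist',315,195,.109,s);b=plane('wrist',314,307,.109,s);print(a,b,np.linalg.norm(a-b))
c=(a+b)/2;go(c[0],c[1],.086,-5.7)
print('candle',plane('wrist',217,243,.084,s))
E
```

```text
[ 0.55415348 -0.10896888  0.109     ] [ 0.47936737 -0.10053543  0.109     ] 0.07526011097996016
t 7.53 tcp [ 0.5161 -0.1055  0.1691] yaw -5.85 F [-0.2  0.5  0.1] w 0.0468 g 0.0
slide [ 0.003 -0.004  0.415] spin -0.005
candle [ 0.52395829 -0.03489418  0.084     ]
```

Call:
send_rows([
  {"slide": [0,-0.004,0.08],"spin": 0},
  {"slide": [0,-0.004,0.2],"spin": 0},
  {"slide": [0,-0.004,0.32],"spin": 0},
  {"slide": [0,-0.004,0.39],"spin": 0},
  {"slide": [0,-0.004,0.42],"spin": 0},
  {"slide": [0,-0.004,0.42],"spin": 0},
])

```text
time: 8.03
tool_pos: [0.5156, -0.1045, 0.0841]
orientation: [0.999, -0.051, -0.001, -0.0]
ft_force: [0.3, 0.1, -0.3]
gripper_width: 0.0463
grip_force: 0.0
```

Call:
send_rows([
  {"slide": [0,0,0],"spin": 0},
  {"slide": [0,0,0],"spin": 0},
  {"slide": [0,0,0],"spin": 0},
  {"slide": [0,0,0],"spin": 0},
  {"slide": [0,0,0],"spin": 0},
  {"slide": [0,0,0],"spin": 0},
  {"slide": [0,0,0],"spin": 0},
  {"slide": [0,0,0],"spin": 0},
], hand=1)

```text
time: 8.7
tool_pos: [0.5165, -0.1053, 0.0857]
orientation: [0.999, -0.051, 0.0, -0.0]
ft_force: [-0.6, 2.6, 6.1]
gripper_width: 0.0173
grip_force: 30.0
```

```bash
python3 - <<'E'
from h import *
go(.5165,-.105,.085,-5.7)
s=ctrl.sense();m=R.from_quat(s['orientation']).as_matrix();print(m.round(4))
p=np.arctan2(104-85,-73)
for k in np.linspace(0,1,12):
    a=p+(np.pi/2-p)*k;print((-(73+75.4*np.cos(a))/200).round(3),(-(75.4*np.sin(a)-19)/200).round(3))
E
```

```text
t 8.7 tcp [ 0.5165 -0.1053  0.0857] yaw -5.86 F [-0.6  2.6  6.1] w 0.0173 g 30.0
slide [-0.    -0.001  0.003] spin -0.006
[[ 9.948e-01 -1.022e-01  8.000e-04]
 [-1.022e-01 -9.948e-01  0.000e+00]
 [ 8.000e-04 -1.000e-04 -1.000e+00]]
-0.0 0.0
-0.014 -0.043
-0.033 -0.084
-0.057 -0.122
-0.085 -0.157
-0.117 -0.189
-0.153 -0.217
-0.191 -0.24
-0.233 -0.258
-0.276 -0.271
-0.32 -0.279
-0.365 -0.282
```

Call:
send_rows([
  {"slide": [-0.005,-0.018,0],"spin": 0},
  {"slide": [-0.014,-0.043,0],"spin": 0},
  {"slide": [-0.014,-0.043,-0.0],"spin": 0},
])

```text
time: 8.95
tool_pos: [0.5148, -0.0966, 0.0857]
orientation: [0.999, -0.051, 0.001, 0.0]
ft_force: [0.9, -0.1, 5.4]
gripper_width: 0.0175
grip_force: 30.0
```

I put the arc offsets on the wrong axes (x,y instead of y,z). It only pushed the handle about 9 mm sideways with low force, so I'm continuing with the correct axes.

Call:
send_rows([
  {"slide": [0,-0.005,-0.018],"spin": 0},
  {"slide": [0,-0.014,-0.043],"spin": 0},
  {"slide": [0,-0.024,-0.065],"spin": 0},
  {"slide": [0,-0.033,-0.084],"spin": 0},
  {"slide": [0,-0.057,-0.122],"spin": 0},
  {"slide": [0,-0.085,-0.157],"spin": 0},
  {"slide": [0,-0.117,-0.189],"spin": 0},
  {"slide": [0,-0.153,-0.217],"spin": 0},
  {"slide": [0,-0.191,-0.24],"spin": 0},
  {"slide": [0,-0.233,-0.258],"spin": 0},
  {"slide": [0,-0.276,-0.271],"spin": 0},
  {"slide": [0,-0.32,-0.279],"spin": 0},
  {"slide": [0,-0.35,-0.282],"spin": 0},
  {"slide": [0,-0.365,-0.282],"spin": 0},
  {"slide": [0,-0.365,-0.282],"spin": 0},
])

```text
time: 10.2
tool_pos: [0.5223, -0.023, 0.1421]
orientation: [0.999, -0.051, 0.001, -0.0]
ft_force: [3.5, 0.3, 8.8]
gripper_width: 0.017
grip_force: 30.0
```

```bash
python3 - <<'E'
from h import *
s=ctrl.sense();w=cams.capture('wrist')
cv2.imwrite('pics/w5.png',w)
go(.5165,-.105,.085,-5.7)
E
```

```text
t 10.25 tcp [ 0.5223 -0.0233  0.1421] yaw -5.82 F [ 2.4 -0.   9. ] w 0.0173 g 30.0
slide [0.012 0.41  0.285] spin -0.004
```

View pics/w5.png

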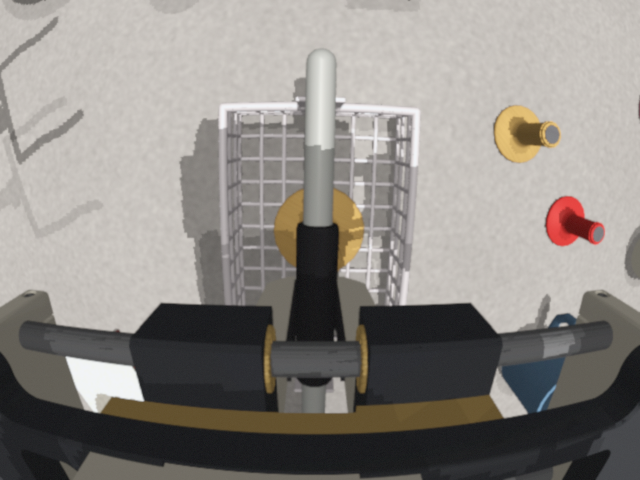

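The bail is upright and the candlestick foot is centred in the basket. Next I'll lift smoothly.

Call:
send_rows([
  {"slide": [0,0,-0.02],"spin": 0},
  {"slide": [0,0,-0.04],"spin": 0},
  {"slide": [0,0,-0.06],"spin": 0},
  {"slide": [0,0,-0.085],"spin": 0},
  {"slide": [0,0,-0.115],"spin": 0},
  {"slide": [0,0,-0.155],"spin": 0},
  {"slide": [0,0,-0.21],"spin": 0},
  {"slide": [0,0,-0.28],"spin": 0},
  {"slide": [0,0,-0.36],"spin": 0},
  {"slide": [0,0,-0.45],"spin": 0},
  {"slide": [0,0,-0.54],"spin": 0},
  {"slide": [0,0,-0.63],"spin": 0},
  {"slide": [0,0,-0.72],"spin": 0},
  {"slide": [0,0,-0.8],"spin": 0},
  {"slide": [0,0,-0.87],"spin": 0},
  {"slide": [0,0,-0.93],"spin": 0},
  {"slide": [0,0,-0.97],"spin": 0},
  {"slide": [0,0,-0.99],"spin": 0},
  {"slide": [0,0,-1.0],"spin": 0},
  {"slide": [0,0,-1.0],"spin": 0},
])

```text
time: 11.92
tool_pos: [0.5216, -0.0239, 0.3417]
orientation: [0.999, -0.051, -0.0, 0.0]
ft_force: [-0.3, 0.7, -6.0]
gripper_width: 0.0172
grip_force: 30.0
```

```bash
python3 -c "
from h import *
go(.702,.052,.342,13.5)"
```

```text
t 11.92 tcp [ 0.5216 -0.0239  0.3417] yaw -5.85 F [-0.3  0.7 -6. ] w 0.0172 g 30.0
slide [ 0.859 -0.469 -0.002] spin -0.676
```

Call:
send_rows([
  {"slide": [0.01,-0.005,0],"spin": -0.01},
  {"slide": [0.03,-0.014,0],"spin": -0.02},
  {"slide": [0.06,-0.033,0],"spin": -0.05},
  {"slide": [0.1,-0.056,0],"spin": -0.08},
  {"slide": [0.155,-0.084,0],"spin": -0.12},
  {"slide": [0.215,-0.117,0],"spin": -0.17},
  {"slide": [0.285,-0.155,0],"spin": -0.22},
  {"slide": [0.36,-0.197,0],"spin": -0.28},
  {"slide": [0.43,-0.235,0],"spin": -0.34},
  {"slide": [0.5,-0.272,0],"spin": -0.39},
  {"slide": [0.575,-0.314,0],"spin": -0.45},
  {"slide": [0.645,-0.352,0],"spin": -0.51},
  {"slide": [0.705,-0.385,0],"spin": -0.55},
  {"slide": [0.756,-0.413,0],"spin": -0.59},
  {"slide": [0.8,-0.436,0],"spin": -0.63},
  {"slide": [0.833,-0.455,0],"spin": -0.66},
  {"slide": [0.85,-0.464,0],"spin": -0.67},
  {"slide": [0.86,-0.47,0],"spin": -0.676},
  {"slide": [0.86,-0.47,0],"spin": -0.676},
  {"slide": [0.86,-0.47,0],"spin": -0.676},
])

```text
time: 13.58
tool_pos: [0.7023, 0.0521, 0.3414]
orientation: [0.993, 0.118, -0.0, -0.0]
ft_force: [-0.5, 0.6, -6.6]
gripper_width: 0.0172
grip_force: 30.0
```

```bash
python3 - <<'E'
from h import *
s=ctrl.sense();w=cams.capture('wrist');sd=cams.capture('side')
cv2.imwrite('pics/w6.png',w);cv2.imwrite('pics/s6.png',sd)
cv2.imwrite('pics/c6.png',np.hstack([cv2.resize(w,(440,330)),cv2.resize(sd[80:380,200:530],(363,330))])[:,:800])
go(.667,.198,.342,13.5)
E
```

```text
t 13.68 tcp [0.7022 0.052  0.3418] yaw 13.5 F [-0.5 -0.3 -5.7] w 0.0172 g 30.0
slide [-0.001 -0.751 -0.001] spin -0.0
```

View pics/c6.png

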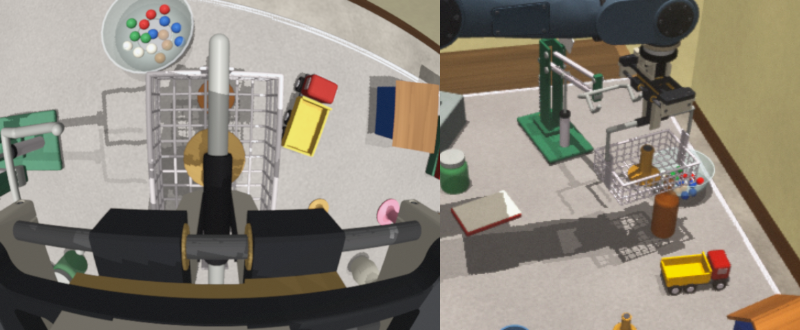

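The wrist view shows the far prong's tip at about (84,186) in full-resolution pixels. The side view shows the basket hanging level with the candlestick standing in it.

```bash
python3 - <<'E'
from h import *
s=ctrl.sense()
print(plane('wrist',86,187,.331,s),plane('wrist',14,192,.331,s))
im=cv2.imread('pics/s6.png');a=cv2.imread('pics/side0.png')
for q in((340.75,180.75),(377,170.5)):
    x,y=int(q[0]),int(q[1]);r=cv2.matchTemplate(im[y-25:y+25,x-30:x+30],a[y-8:y+9,x-10:x+11],cv2.TM_CCOEFF_NORMED);_,v,_,p=cv2.minMaxLoc(r);print('shift',p[0]-20,p[1]-17,round(v,2))
E
```

```text
[0.72451057 0.18725933 0.331     ] [0.71103757 0.24627646 0.331     ]
shift 0 0 1.0
shift -4 2 0.43
```

Call:
send_rows([
  {"slide": [0,-0.007,0],"spin": 0},
  {"slide": [0,-0.022,0],"spin": 0},
  {"slide": [0,-0.052,0],"spin": 0},
  {"slide": [0,-0.09,0],"spin": 0},
  {"slide": [0,-0.134,0],"spin": 0},
  {"slide": [0,-0.186,0],"spin": 0},
  {"slide": [0,-0.246,0],"spin": 0},
  {"slide": [0,-0.312,0],"spin": 0},
  {"slide": [0,-0.373,0],"spin": 0},
  {"slide": [0,-0.433,0],"spin": 0},
  {"slide": [0,-0.5,0],"spin": 0},
  {"slide": [0,-0.56,0],"spin": 0},
  {"slide": [0,-0.612,0],"spin": 0},
  {"slide": [0,-0.656,0],"spin": 0},
  {"slide": [0,-0.694,0],"spin": 0},
  {"slide": [0,-0.724,0],"spin": 0},
  {"slide": [0,-0.739,0],"spin": 0},
  {"slide": [0,-0.746,0],"spin": 0},
  {"slide": [0,-0.746,0],"spin": 0},
  {"slide": [0,-0.746,0],"spin": 0},
])

```text
time: 15.35
tool_pos: [0.6676, 0.1968, 0.3416]
orientation: [0.993, 0.117, -0.0, 0.0]
ft_force: [-0.3, -0.7, -6.1]
gripper_width: 0.0173
grip_force: 30.0
```

```bash
python3 - <<'E'
from h import *
s=ctrl.sense();w=cams.capture('wrist');sd=cams.capture('side')
cv2.imwrite('pics/w7.png',w);cv2.imwrite('pics/s7.png',sd)
cv2.imwrite('pics/c7.png',np.vstack([np.hstack([cv2.resize(w[60:300,80:480],(400,240)),cv2.resize(sd[110:290,260:460],(400,360))[:240]]),np.hstack([cv2.resize(sd[140:210,300:420],(800,467),interpolation=cv2.INTER_CUBIC)])[:360]]))
go(.667,.197,.342,13.5)
E
```

```text
t 15.45 tcp [0.6677 0.1967 0.3416] yaw 13.48 F [-0.   0.5 -6.2] w 0.0167 g 30.0
slide [-0.003 -0.002 -0.002] spin -0.001
```

View pics/c7.png

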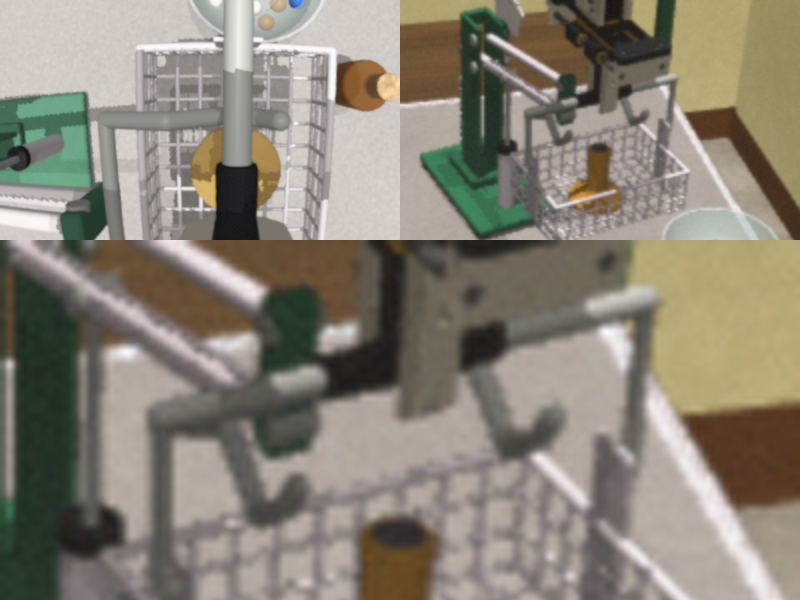

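This picture shows the bar above both V bends. In the wrist view the tip at u≈363 is about 23 mm beyond the bar at u≈317, so the bar is over the V. I'll lower it slowly while watching the force.

Call:
send_rows([
  {"slide": [0,0,0.01],"spin": 0},
  {"slide": [0,0,0.03],"spin": 0},
  {"slide": [0,0,0.05],"spin": 0},
  {"slide": [0,0,0.07],"spin": 0},
  {"slide": [0,0,0.09],"spin": 0},
  {"slide": [0,0,0.11],"spin": 0},
  {"slide": [0,0,0.13],"spin": 0},
  {"slide": [0,0,0.15],"spin": 0},
  {"slide": [0,0,0.165],"spin": 0},
  {"slide": [0,0,0.175],"spin": 0},
  {"slide": [0,0,0.18],"spin": 0},
  {"slide": [0,0,0.18],"spin": 0},
])

```text
time: 16.45
tool_pos: [0.6675, 0.1971, 0.3055]
orientation: [0.993, 0.118, -0.0, 0.0]
ft_force: [-0.2, 0.5, -6.2]
gripper_width: 0.0172
grip_force: 30.0
```

Call:
send_rows([
  {"slide": [0,0,0.01],"spin": 0},
  {"slide": [0,0,0.02],"spin": 0},
  {"slide": [0,0,0.03],"spin": 0},
  {"slide": [0,0,0.04],"spin": 0},
  {"slide": [0,0,0.05],"spin": 0},
  {"slide": [0,0,0.06],"spin": 0},
  {"slide": [0,0,0.07],"spin": 0},
  {"slide": [0,0,0.08],"spin": 0},
  {"slide": [0,0,0.09],"spin": 0},
  {"slide": [0,0,0.1],"spin": 0},
  {"slide": [0,0,0.1],"spin": 0},
  {"slide": [0,0,0.1],"spin": 0},
  {"slide": [0,0,0.1],"spin": 0},
])

```text
time: 17.53
tool_pos: [0.6675, 0.1972, 0.2857]
orientation: [0.993, 0.118, -0.0, -0.0]
ft_force: [-0.3, 1.2, -1.6]
gripper_width: 0.0171
grip_force: 30.0
```

```bash
cat > f.py <<'E'
from h import *
import sys
s=ctrl.sense();F=[s['ft_force']]
for _ in range(5):
    a=cams.capture('side');F.append(ctrl.sense()['ft_force'])
cv2.imwrite(sys.argv[1],a)
print('F mean',np.mean(F,0).round(2))
# sink of green hanger plate & white links: template of prong V from start picture, tracked downward
b=cv2.imread('pics/s7.png')
for q in((340.75,178.75),(378,169.5)):
    x,y=int(q[0]),int(q[1]);r=cv2.matchTemplate(a[y-20:y+110,x-18:x+19],b[y-7:y+8,x-7:x+8],cv2.TM_CCOEFF_NORMED);_,v,_,p=cv2.minMaxLoc(r);print('V shift px',p[0]-11,p[1]-13,round(v,2))
go(.667,.197,.297,13.5)
E
python3 f.py pics/s8.png
```

```text
F mean [-0.72  2.33 -2.85]
V shift px 0 4 0.56
V shift px 8 -13 0.62
t 17.78 tcp [0.6674 0.1975 0.2857] yaw 13.52 F [-1.   3.5 -3.7] w 0.0173 g 30.0
slide [-0.003  0.002 -0.057] spin 0.001
```

Contact made; the arm is sinking and I'm still carrying about 2.9 N. I'll continue slowly.

Call:
send_rows([
  {"slide": [0,0,0.008],"spin": 0},
  {"slide": [0,0,0.016],"spin": 0},
  {"slide": [0,0,0.024],"spin": 0},
  {"slide": [0,0,0.032],"spin": 0},
  {"slide": [0,0,0.04],"spin": 0},
  {"slide": [0,0,0.048],"spin": 0},
  {"slide": [0,0,0.056],"spin": 0},
  {"slide": [0,0,0.064],"spin": 0},
  {"slide": [0,0,0.072],"spin": 0},
  {"slide": [0,0,0.08],"spin": 0},
  {"slide": [0,0,0.088],"spin": 0},
  {"slide": [0,0,0.096],"spin": 0},
  {"slide": [0,0,0.104],"spin": 0},
  {"slide": [0,0,0.112],"spin": 0},
  {"slide": [0,0,0.12],"spin": 0},
  {"slide": [0,0,0.12],"spin": 0},
  {"slide": [0,0,0.12],"spin": 0},
  {"slide": [0,0,0.12],"spin": 0},
])

```text
time: 19.28
tool_pos: [0.6676, 0.1972, 0.2617]
orientation: [0.993, 0.118, 0.0, -0.0]
ft_force: [1.0, 1.0, -1.5]
gripper_width: 0.0173
grip_force: 30.0
```

```bash
python3 f.py pics/s9.png
```

```text
F mean [ 0.25  0.43 -1.47]
V shift px 0 12 0.56
V shift px 7 -4 0.62
t 19.53 tcp [0.6676 0.1971 0.2617] yaw 13.51 F [-0.2 -0.2 -1.7] w 0.0175 g 30.0
slide [-0.003 -0.    -0.176] spin 0.0
```

Call:
send_rows([
  {"slide": [0,0,0.008],"spin": 0},
  {"slide": [0,0,0.016],"spin": 0},
  {"slide": [0,0,0.024],"spin": 0},
  {"slide": [0,0,0.032],"spin": 0},
  {"slide": [0,0,0.04],"spin": 0},
  {"slide": [0,0,0.048],"spin": 0},
  {"slide": [0,0,0.056],"spin": 0},
  {"slide": [0,0,0.064],"spin": 0},
  {"slide": [0,0,0.072],"spin": 0},
  {"slide": [0,0,0.08],"spin": 0},
  {"slide": [0,0,0.088],"spin": 0},
  {"slide": [0,0,0.096],"spin": 0},
  {"slide": [0,0,0.104],"spin": 0},
  {"slide": [0,0,0.11],"spin": 0},
  {"slide": [0,0,0.11],"spin": 0},
  {"slide": [0,0,0.11],"spin": 0},
  {"slide": [0,0,0.11],"spin": 0},
])

```text
time: 20.95
tool_pos: [0.6676, 0.1972, 0.2397]
orientation: [0.993, 0.118, 0.0, -0.0]
ft_force: [0.1, 1.6, -0.6]
gripper_width: 0.0171
grip_force: 30.0
```

```bash
python3 f.py pics/s10.png
```

```text
F mean [ 0.32  1.21 -0.2 ]
V shift px -1 19 0.54
V shift px 7 3 0.63
t 21.2 tcp [0.6676 0.1972 0.2397] yaw 13.51 F [ 0.1  1.2 -0.3] w 0.0173 g 30.0
slide [-0.003  0.    -0.286] spin 0.0
```

Call:
send_rows([
  {"slide": [0,0,0.005],"spin": 0},
  {"slide": [0,0,0.01],"spin": 0},
  {"slide": [0,0,0.015],"spin": 0},
  {"slide": [0,0,0.015],"spin": 0},
  {"slide": [0,0,0.015],"spin": 0},
  {"slide": [0,0,0.015],"spin": 0},
])

```text
time: 21.7
tool_pos: [0.6675, 0.1972, 0.2366]
orientation: [0.993, 0.118, -0.0, -0.0]
ft_force: [0.1, 2.0, -0.5]
gripper_width: 0.0171
grip_force: 30.0
```

```bash
sed -i 's/range(5)/range(14)/' f.py; python3 f.py pics/s11.png
```

```text
F mean [-0.08  3.21  0.09]
V shift px -1 19 0.55
V shift px 7 4 0.63
t 22.4 tcp [0.6675 0.1972 0.2366] yaw 13.51 F [0.5 3.6 0.4] w 0.0174 g 30.0
slide [-0.003  0.    -0.302] spin 0.0
```

Vertical load is balanced, but there's a 3 N sideways push towards the column. I'll relax that before opening.

Call:
send_rows([
  {"slide": [0,-0.005,0],"spin": 0},
  {"slide": [0,-0.01,0],"spin": 0},
  {"slide": [0,-0.015,0],"spin": 0},
  {"slide": [0,-0.015,0],"spin": 0},
  {"slide": [0,-0.015,0],"spin": 0},
])

```text
time: 22.82
tool_pos: [0.6673, 0.1985, 0.2366]
orientation: [0.993, 0.117, 0.0, 0.001]
ft_force: [2.1, -6.7, -0.3]
gripper_width: 0.0171
grip_force: 30.0
```

```bash
python3 f.py pics/s12.png
```

```text
F mean [ 2.42 -6.63 -0.32]
V shift px -1 19 0.55
V shift px 7 4 0.64
t 23.52 tcp [0.6673 0.1985 0.2366] yaw 13.47 F [ 2.8 -6.9 -0.6] w 0.0173 g 30.0
slide [-0.003  0.008 -0.302] spin -0.001
```

Call:
send_rows([
  {"slide": [0,0.005,0],"spin": 0},
  {"slide": [0,0.01,0],"spin": 0},
  {"slide": [0,0.01,0],"spin": 0},
  {"slide": [0,0.01,0],"spin": 0},
])

```text
time: 23.85
tool_pos: [0.6673, 0.1981, 0.2367]
orientation: [0.993, 0.118, 0.0, 0.0]
ft_force: [-0.1, 0.2, -0.1]
gripper_width: 0.0167
grip_force: 30.0
```

```bash
python3 f.py pics/s13.png
```

```text
F mean [ 1.02  0.07 -0.11]
V shift px -1 19 0.56
V shift px 7 4 0.64
t 24.55 tcp [0.6673 0.1982 0.2366] yaw 13.51 F [ 0.7  0.1 -0.5] w 0.017 g 30.0
slide [-0.003  0.005 -0.302] spin 0.0
```

All forces are near zero and the arm is at rest. Opening partway now.

Call:
send_rows([
  {"slide": [0,0,0],"spin": 0},
  {"slide": [0,0,0],"spin": 0},
  {"slide": [0,0,0],"spin": 0},
  {"slide": [0,0,0],"spin": 0},
  {"slide": [0,0,0],"spin": 0},
  {"slide": [0,0,0],"spin": 0},
  {"slide": [0,0,0],"spin": 0},
], hand=0.5)

```text
time: 25.13
tool_pos: [0.6673, 0.1981, 0.2366]
orientation: [0.993, 0.118, -0.0, 0.0]
ft_force: [-0.1, -0.6, -0.8]
gripper_width: 0.0465
grip_force: 0.0
```

```bash
python3 f.py pics/s14.png
```

```text
F mean [0.15 0.13 0.03]
V shift px -1 20 0.58
V shift px 7 4 0.64
t 25.83 tcp [0.6673 0.1981 0.2367] yaw 13.51 F [ 0.4 -0.7  0.1] w 0.0464 g 0.0
slide [-0.003  0.005 -0.302] spin 0.0
```

The scale arm held still after release. Next I'll back straight up.

Call:
send_rows([
  {"slide": [0,0,-0.02],"spin": 0},
  {"slide": [0,0,-0.06],"spin": 0},
  {"slide": [0,0,-0.12],"spin": 0},
  {"slide": [0,0,-0.2],"spin": 0},
  {"slide": [0,0,-0.3],"spin": 0},
  {"slide": [0,0,-0.42],"spin": 0},
  {"slide": [0,0,-0.54],"spin": 0},
  {"slide": [0,0,-0.66],"spin": 0},
  {"slide": [0,0,-0.75],"spin": 0},
  {"slide": [0,0,-0.8],"spin": 0},
  {"slide": [0,0,-0.8],"spin": 0},
  {"slide": [0,0,-0.8],"spin": 0},
])

```text
time: 26.83
tool_pos: [0.6673, 0.1981, 0.3966]
orientation: [0.993, 0.118, 0.0, -0.0]
ft_force: [0.5, -0.2, -0.6]
gripper_width: 0.0467
grip_force: 0.0
```

```bash
python3 f.py pics/s15.png; python3 - <<'E'
from h import *
a=cv2.imread('pics/s14.png');b=cv2.imread('pics/s15.png')
for n,im in(('before',a),('after',b)):
    print(n,[x for x in blobs(im,(10,120,60),(32,255,255),60) if 300<x[1][0]<420 and 130<x[1][1]<330])
d=cv2.absdiff(a,b)[200:300,300:420].max(2);print('changed px in basket area',(d>40).sum())
E
```

```text
F mean [ 0.05  0.03 -0.25]
V shift px -1 20 0.57
V shift px 0 20 0.6
t 27.53 tcp [0.6673 0.1981 0.3967] yaw 13.51 F [ 0.8 -0.2  0.4] w 0.0463 g 0.0
slide [-0.003  0.005  0.498] spin 0.0
before [([314, 123, 33, 30, 419], [327.9, 134.9]), ([372, 138, 12, 11, 66], [377.7, 144.7]), ([342, 216, 25, 26, 318], [353.5, 230.8]), ([393, 239, 24, 57, 945], [404.6, 270.3])]
after [([314, 115, 51, 38, 1258], [338.0, 133.9]), ([372, 134, 12, 15, 99], [376.6, 142.8]), ([342, 216, 25, 26, 316], [353.5, 230.7]), ([392, 239, 25, 57, 951], [404.5, 270.3])]
changed px in basket area 494
```

The prongs (20 px down at both V's) and the candlestick (353.5,230.8) did not move after I let go, and the gripper is clear. I'm handing in.

```bash
python3 -c "
from rig import order
print(order.close_job())"
```

```text
the job is handed in; nothing more can be done
None
```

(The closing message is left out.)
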